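# Tap-test three fired cups on the ware board

## Robot

A 6-joint arm with a two-finger parallel gripper is mounted at the origin on the work surface. World frame = base frame: x ahead of the robot, y to its left, z up, the work surface at z = 0. Lengths are in m, angles in rad, forces in N, time in s.
With the tool pointing down it reaches from about 0.2 to 0.875 m from the base axis. Payload 3.4 kg.
Tool frame: the origin (TCP) lies midway between the tips of the shut fingers; the grasp point (between the pads) lies 19 mm behind it; z points along the fingers, y is the line along which they close (so a half turn about z gives the same grasp; the last joint's range is limited). The gripper opens to 94 mm and grips with 3 to 60 N. Pads are 16 mm wide; open, the fingers measure 119 mm over their backs; the gripper's body (75 mm by 177 mm) begins 78 mm behind the grasp point.
Start: joints at [-0.121, 0.276, 1.505, -0, 1.361, -0.121], TCP at [0.575, -0, 0.205] pointing down, gripper open.
Joint ranges: [-2.89, 2.89], [-0.75, 2.08], [0.22, 2.7], [-1.18, 4.32], [0.11, 2.71], [-2.7, 2.7]. Speed limits (rad/s): [2.57, 2.57, 3.14, 3.14, 3.14, 3.14].

## Interface

Orientations are given as [roll, pitch, yaw] about the fixed x, y, z axes, in that order (R = Rz(yaw) Ry(pitch) Rx(roll)).
In Python, from plant import env, cams gives the robot as it stands.
- The arm moves only by the shell command python3 -m inch 'ROWS' [FORCE]. ROWS is JSON, a list of rows, each a list of 3 entries, a list of its own where there are three numbers: the opening, from -1 (shut) to 1 (fully open), then the shift along the tool's x, y, z in units of 0.15 m (1.0 is 0.15 m), then the turn about the tool's z in units of 360 degrees (1.0 is 360 degrees). In form: [[claw, [tx, ty, tz], roll], ...]. A call has 1 to 12 rows; each row is the pose to reach, as a shift and turn from the pose commanded when the call began, along the tool's axes at that moment, turning the shorter way round; what a row does not reach only later rows make up. A row lasts 1/10 s, in which the tool goes at most 50 mm and 8.59 degrees, less where a joint would pass 70% of its speed; a pose out of reach is approached as far as the arm can. A call with a number of a shift or a turn outside -1 to 1 is refused whole. A call with a gripper value outside its range is refused whole. The fingers move at their own pace and stop on an object; FORCE is the grip in N (left out, the last holds). Time passes only in rows, so rows that repeat a pose let the fingers close. It gives the time, the measured TCP pose, the force, the opening and the grip force at its end, in the units of the state.
- env.read_state(): the state, without advancing time (a new reading comes with each control period).
- cams.read_camera(name): name is "scene" or "side" or "wrist"; returns a dict with "img" (400x640x3 uint8, blue, green, red), "fov_y" (degrees; the focal length in pixels is half the picture's height over the tangent of half this angle, whatever the lens; pixels are square), "cx", "cy" (the principal point, pixels), "R" (3x3) and "t" (3): a world point X has camera coordinates R X + t; the wrist camera has in their place "hand_eye" (4x4, takes a point from camera to tool coordinates, whose origin is the TCP and whose axes are the flange's). Camera axes: x right, y down, z forward; pixel columns grow to the right and rows downward; lengths in m; the calibration is good to about 2 mm. A picture is of the moment at which its call begins: read the wrist's pose just before it. There is no depth.
- env.job_done(): hands the job in; it is judged then, once.
Trained networks look in a picture, given as the dict that the camera call returned (one of the last four; its "shot" number tells which), for a name from the list of things; names that differ only in an ending like _2 or _b are one class to them, and where a whole thing is asked for, a point or a joint stands for the part that bears it (a point fixed in the world has none). Each returns a list of dicts, best first, with "conf" (0 to 1); they miss things now and then, are a little off and sometimes report something else, mostly with a low value. They report only what shows in the picture. A call takes as long as a camera call. They do not tell look-alikes from the thing itself.
- cams.cut_out(picture, label): "pixels" (400x640 bool, what is visible of it) and "bbox" ([left, top, right, bottom] in pixels, round what is visible of it).
The state is a dict: "t": time; "qpos": joint angles; "joint_vel": joint speeds; "effort": joint torques, N m; "ee_pos": TCP position; "orientation": TCP orientation; "wrist_force": force on the tool from outside, world axes, zero at the start; "torque": the same for the moment, N m; "width": finger opening in m; "grip_force": force on a finger pad.
Only numpy, scipy, OpenCV 4.12 (cv2) and the standard library are available. Lean on these libraries where they do the work, as an engineer would, in place of code of your own. Each camera call takes 0.05 s, during which the arm holds its last target. There are 200 camera calls.

## Task

Check the fired cups for cracks as a potter does: with the fingertips, tap the upturned foot of the blue cup slowly and lightly from above, then that of the white cup, then that of the terracotta cup, coming off each before going on to the next. Do not pick up, push along or tip any cup and do not press hard; the dull grey cup is raw clay and must not be touched at all. Leave everything else where it stands and finish clear of it all.

Things in the scene. Friction and masses are not known exactly. Their poses are not given: they have to be found in the camera images.
- board: Ringing board, plywood, 180 (its x) by 580 mm (its y): a fixed base plate and a deck on springs over it, top 42 mm (3 mm more or less with the load) above the table. The four cups stand on the deck in a rough row along y. The deck only moves up and down: it gives about 0.5 mm per newton, 10 mm or so in all, and springs back. Origin: centre of the base's underside, z = 0.
- cup_blue: Dark blue fired cup without a handle, 88 mm tall, standing upside down: 82 mm across at the bottom (its rim), narrowing to a flat round foot 56 mm across on top; 175 to 350 g; loose on the deck. Origin: centre of the underside, z up.
- cup_white: White fired cup, 88 mm tall, standing upside down: 82 mm across at the bottom (its rim), narrowing to a flat round foot 56 mm across on top; 175 to 350 g; loose on the deck. Origin: centre of the underside, z up.
- cup_terracotta: Orange-brown (terracotta) fired cup, 88 mm tall, standing upside down: 82 mm across at the bottom (its rim), narrowing to a flat round foot 56 mm across on top; 175 to 350 g; loose on the deck. Origin: centre of the underside, z up.
- cup_raw: Dull dark grey cup of raw, unfired clay, fragile, 88 mm tall, standing upside down: 82 mm across at the bottom (its rim), narrowing to a flat round foot 56 mm across on top; 175 to 350 g; loose on the deck. Origin: centre of the underside, z up.
- cup_blue_foot (a point): Centre of the flat 56 mm foot on top of the blue cup, 88 mm above the cup's origin. The cup is hard, but sinks with the sprung deck when pressed.
- cup_white_foot (a point): Centre of the flat 56 mm foot on top of the white cup, 88 mm above the cup's origin. The cup is hard, but sinks with the sprung deck when pressed.
- cup_terracotta_foot (a point): Centre of the flat 56 mm foot on top of the terracotta cup, 88 mm above the cup's origin. The cup is hard, but sinks with the sprung deck when pressed.
- cup_raw_foot (a point): Centre of the flat 56 mm foot on top of the raw grey cup, 88 mm above the cup's origin. The cup is hard, but sinks with the sprung deck when pressed.
- brush_pot: Loose white pot 84 mm across and 100 mm tall, with brushes standing in it up to about 206 mm. Origin: centre of its underside.
- glaze_bottle: Loose closed blue plastic bottle, 64 mm across and 150 mm tall, white cap. Origin: centre of its underside.
- bowl: Loose blue ceramic bowl, 120 mm across and 50 mm tall. Origin: centre of its underside.
Things that resemble listed ones, but are neither listed nor needed, are in the scene too. What is shaped like the cup_terracotta but turquoise or yellow is not meant.

How it is judged:
By the outcome, as a careful person would: the job done as asked, in the order asked, and still so for the second after the job is handed in, with the robot touching nothing.
It also fails if it takes over 42 s, if anything falls off the work surface, if the arm or the gripper's body presses on something with over 40 N, if the wrist force passes 120 N, or if a joint passes its speed limit or range.

## Working session

There is one attempt and no reset: what is moved stays moved. The work goes in short steps, Python scripts to look and compute and a shell command to move; the robot and the scene stay as the last step left them, time stands still between calls to the robot, and variables do not carry over. Pictures are saved under pics/ and viewed, at most 10 in all, crops included, and the job is handed in when it is done.

```bash
mkdir -p pics; cat > h.py <<'E'
import numpy as np, cv2
from plant import env, cams
def ray(p,u,v):
    f=200/np.tan(np.radians(p["fov_y"])/2); R=np.array(p["R"]);t=np.array(p["t"])
    return -R.T@t, R.T@np.array([(u-p["cx"])/f,(v-p["cy"])/f,1])
def at_z(p,u,v,z):
    o,d=ray(p,u,v); return o+d*(z-o[2])/d[2]
def proj(p,X):
    f=200/np.tan(np.radians(p["fov_y"])/2); c=np.array(p["R"])@X+np.array(p["t"])
    return c[0]/c[2]*f+p["cx"], c[1]/c[2]*f+p["cy"]
E
python3 - <<'E'
from h import *
s=env.read_state(); print({k:np.round(s[k],3) for k in("t","ee_pos","orientation","wrist_force","width")})
for n in("scene","side"):
    p=cams.read_camera(n); cv2.imwrite(f"pics/{n}1.png",p["img"]); print(n,np.round(-np.array(p["R"]).T@p["t"],3))
    for l in("cup_blue","cup_white","cup_terracotta","cup_raw","board"):
        for r in cams.cut_out(p,l): print(l,round(r["conf"],2),r["bbox"],cv2.mean(p["img"],r["pixels"].astype(np.uint8))[:3])
E
```

```text
{'t': np.float64(0.0), 'ee_pos': array([0.574, 0.   , 0.205]), 'orientation': array([-3.14 , -0.   ,  1.571]), 'wrist_force': array([-0.531, -0.737,  0.252]), 'width': np.float64(0.094)}
scene [ 1.244 -0.416  0.96 ]
cup_blue 0.95 [345.6, 180.2, 365.1, 209.7] (78.09172661870504, 39.0863309352518, 29.39928057553957)
cup_blue 0.16 [358.3, 252.0, 400.0, 291.8] (93.33849728892332, 77.97521301316809, 63.322230828814874)
cup_white 0.97 [317.4, 197.9, 347.2, 233.5] (111.375, 121.484375, 128.703125)
cup_terracotta 0.9 [368.4, 166.8, 392.1, 197.9] (48.24626865671642, 64.10746268656716, 100.03731343283582)
cup_terracotta 0.87 [394.8, 136.4, 416.2, 170.1] (52.81692913385827, 105.40354330708661, 123.33070866141732)
cup_terracotta 0.64 [368.1, 132.1, 385.7, 164.3] (82.60569105691057, 85.66056910569107, 43.4959349593496)
cup_raw 0.78 [286.4, 221.4, 311.3, 260.0] (50.639097744360896, 57.10776942355889, 63.08646616541353)
cup_raw 0.36 [148.5, 257.3, 176.5, 302.6] (96.41730038022814, 79.04847908745248, 70.67110266159696)
board 0.74 [253.2, 172.4, 421.0, 289.8] (88.40069324090122, 113.77556325823224, 1
[... 461 characters left out ...]
85 [286.3, 197.4, 310.1, 229.7] (123.26209048361935, 134.53822152886116, 141.29485179407177)
cup_terracotta 0.9 [344.2, 310.7, 377.1, 352.7] (100.662109375, 105.1142578125, 52.71875)
cup_terracotta 0.86 [313.4, 336.6, 340.2, 376.8] (36.276031434184674, 123.19646365422396, 143.53241650294694)
cup_terracotta 0.83 [286.6, 252.1, 317.2, 289.5] (52.31018518518518, 74.5787037037037, 117.90856481481481)
cup_raw 0.73 [247.7, 327.3, 290.8, 395.3] (95.62851662404093, 105.68030690537086, 112.70843989769821)
cup_raw 0.55 [288.9, 170.2, 309.8, 199.2] (61.96442687747035, 70.78458498023716, 77.37747035573122)
board 0.91 [265.4, 175.6, 334.0, 322.3] (94.34186622625928, 124.83765483071842, 146.8563170933113)
```

```bash
ls pics
```

```text
scene1.png
side1.png
```

View pics/scene1.png

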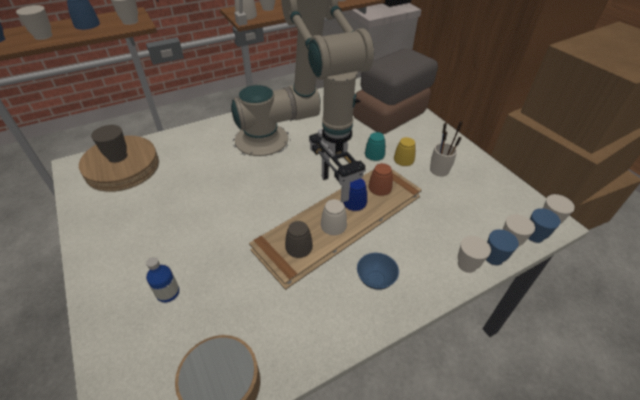

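View pics/side1.png

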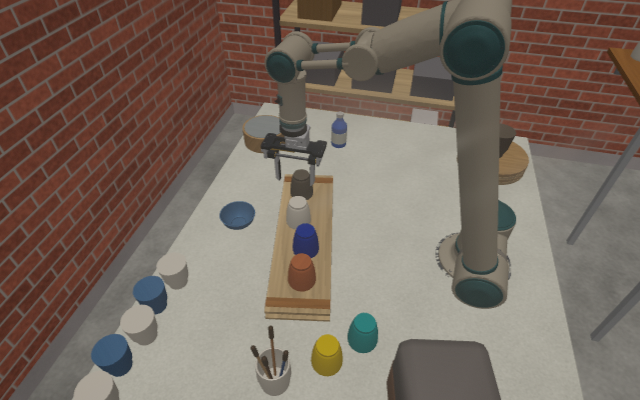

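The scene view shows, along the board, terracotta (382,179), blue (356,195, partly behind a finger), white (334,217) and grey (298,239). The side view shows grey (301,185), white (298,212), blue (306,241) and terracotta (301,271), all clear. Turquoise and yellow stand off the board. Next I fit a cup model to the masks.

```bash
cat >> h.py <<'E'
from scipy.optimize import least_squares
a=np.linspace(0,2*np.pi,60,endpoint=False)
def model(x,y,z): return np.array([[x+r*np.cos(t),y+r*np.sin(t),z+h] for r,h in((.041,0),(.028,.088)) for t in a])
def bb(p,x,y,z):
    q=np.array([proj(p,X) for X in model(x,y,z)]); return np.r_[q.min(0),q.max(0)]
def pick(p,l,box):
    for r in cams.cut_out(p,l):
        b=np.array(r["bbox"]); c=((b[0]+b[2])/2,(b[1]+b[3])/2)
        if box[0]<c[0]<box[2] and box[1]<c[1]<box[3]: return b
E
python3 - <<'E'
from h import *
S=cams.read_camera("scene");D=cams.read_camera("side")
A={"cup_blue":(340,175,370,212,288,222,320,260),"cup_white":(315,195,350,236,283,195,313,233),"cup_terracotta":(365,164,395,200,283,250,320,292),"cup_raw":(283,218,315,262,286,167,312,202)}
for l,b in A.items():
    s=pick(S,l,b[:4]);d=pick(D,l,b[4:])
    x0=at_z(D,(b[4]+b[6])/2,(b[5]+b[7])/2,.086)
    for nm,vs in(("side",[(D,d)]),("scene",[(S,s)]),("both",[(S,s),(D,d)])):
        if any(v[1] is None for v in vs): print(l,nm,"miss");continue
        f=lambda q:np.concatenate([bb(p,q[0],q[1],q[2] if nm=="both" else .042)-m for p,m in vs])
        r=least_squares(f,x0[:3]*[1,1,0]+[0,0,.042] if nm=="both" else x0[:2],loss="soft_l1")
        print(l,nm,np.round(r.x,4),np.round(f(r.x),1))
# board corners by hand: deck ends in side view
for u,v in((289,177),(334,178),(268,305),(332,305)): print(np.round(at_z(D,u,v,.042),3))
E
```

```text
cup_blue side [0.5132 0.1138] [-1.2 -3.8  1.2  1.6]
cup_blue scene [0.5273 0.1229] [-0.4 -2.7  0.4  1.6]
cup_blue both [0.5162 0.125  0.037 ] [-1.7 -3.8 -1.1  0.2 -3.1 -0.2 -0.6  5.3]
cup_white side [0.5667 0.0092] [-2.  -1.4  2.   1. ]
cup_white scene [0.5742 0.0089] [ 2.4 -0.5 -2.5  0.6]
cup_white both [0.5694 0.0074 0.038 ] [ 1.3 -0.5 -3.7  0.5 -2.5 -1.   1.3  1.3]
cup_terracotta side [0.4965 0.2284] [ 1.4 -0.9 -1.4  0.9]
cup_terracotta scene [0.5143 0.2364] [ 0.9 -0.8 -0.9  0.8]
cup_terracotta both [0.5028 0.2303 0.0388] [-2.6 -1.5 -4.5 -0.1 -0.9 -0.1 -3.6  1.6]
cup_raw side [ 0.6001 -0.1318] [-3.2 -2.   3.2  1.2]
cup_raw scene [ 0.5984 -0.1208] [-1.6 -1.4  1.7  1. ]
cup_raw both [ 0.5998 -0.1234  0.0438] [-2.3 -1.2  1.1  1.3 -3.8 -0.9  2.7  2.5]
[ 0.66  -0.196  0.042]
[ 0.498 -0.231  0.042]
[0.563 0.337 0.042]
[0.392 0.294 0.042]
```

```bash
python3 -m inch '[[-1,[0,0,-0.2],0],[-1,[0.1,-0.05,-0.4],0],[-1,[0.3,-0.14,-0.6],0],[-1,[0.55,-0.25,-0.67],0],[-1,[0.7,-0.33,-0.67],0],[-1,[0.8,-0.37,-0.67],0],[-1,[0.8,-0.37,-0.67],0],[-1,[0.8,-0.37,-0.67],0],[-1,[0.8,-0.37,-0.67],0]]' 20
cat >> h.py <<'E'
from scipy.spatial.transform import Rotation as Ro
def wrist():
    s=env.read_state(); p=cams.read_camera("wrist")
    T=np.eye(4); T[:3,:3]=Ro.from_euler("xyz",s["orientation"]).as_matrix(); T[:3,3]=s["ee_pos"]
    M=np.linalg.inv(T@np.array(p["hand_eye"])); p["R"]=M[:3,:3]; p["t"]=M[:3,3]; return p
E
python3 - <<'E'
from h import *
p=wrist(); cv2.imwrite("pics/w1.png",p["img"]); print(np.round(-p["R"].T@p["t"],3), np.round(p["R"],2).tolist())
for l in("cup_blue","cup_white","cup_terracotta","cup_raw","cup_blue_foot"):
    for r in cams.cut_out(p,l):
        b=r["bbox"];print(l,round(r["conf"],2),np.round(b),cv2.mean(p["img"],r["pixels"].astype(np.uint8))[:3],np.round(at_z(p,(b[0]+b[2])/2,(b[1]+b[3])/2,.1),3))
E
```

```text
t: 2.0
ee_pos: [0.5201, 0.1189, 0.3054]
orientation: [-3.141, 0.001, 1.57]
wrist_force: [0.8, -0.4, 0.3]
width: 0.0248
grip_force: 0.0
[0.519 0.194 0.486] [[1.0, -0.0, -0.0], [-0.0, -0.97, 0.26], [-0.0, -0.26, -0.97]]
cup_blue 0.91 [285. 142. 349. 206.] (97.46976426375129, 50.14349162965494, 41.0051247010591) [0.511 0.122 0.1  ]
cup_blue 0.31 [450. 188. 532. 264.] (96.53187883922898, 87.55073077737768, 77.67019699216267) [0.742 0.052 0.1  ]
cup_white 0.62 [328. 217. 386. 280.] (96.71943462897526, 106.3964664310954, 111.46643109540635) [0.565 0.02  0.1  ]
cup_terracotta 0.95 [115.   0. 190.  33.] (62.64842355740631, 66.34146341463415, 36.710291493158834) [0.327 0.301 0.1  ]
cup_terracotta 0.81 [272.  52. 334. 119.] (43.10198636228876, 68.1203676252594, 114.41861844055737) [0.495 0.229 0.1  ]
cup_terracotta 0.68 [329. 218. 383. 278.] (95.0663360198388, 105.52448853068816, 111.23434593924364) [0.563 0.02  0.1  ]
cup_raw 0.49 [348. 299. 363. 365.] (45.483870967741936, 54.78225806451613, 62.181451612903224) [ 0.565 -0.113  0.1  ]
cup_blue_foot 0.71 [290. 140. 345. 207.] (97.592490527041, 49.74371339993111, 40.41956596624182) [0.511 0.123 0.1  ]
cup_blue_foot 0.43 [273.  49. 335. 115.] (43.32426104770266, 68.3494293239684, 114.39771729587358) [0.496 0.233 0.1  ]
```

View pics/w1.png

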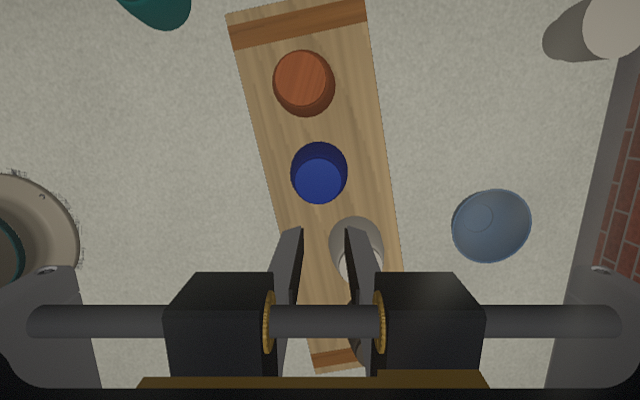

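The wrist view shows blue (319,173; foot about (319,181)) and terracotta (303,84; foot about (300,77)) whole, while the fingers cover part of white (356,248). I fit blue and terracotta here. White gets its own look when I am over it.

```bash
python3 - <<'E'
from h import *
p=wrist()
for l,box in(("cup_blue",(270,130,370,215)),("cup_terracotta",(250,30,350,125))):
    m=pick(p,l,box); x0=at_z(p,(m[0]+m[2])/2,(m[1]+m[3])/2,.08)[:2]
    r=least_squares(lambda q:bb(p,q[0],q[1],.042)-m,x0); print(l,np.round(r.x,4),np.round(r.fun,1))
    c=np.mean([proj(p,X) for X in model(*r.x,.042)[60:]],0); print("foot px",c)
print(at_z(p,319,181,.13),at_z(p,299.5,77,.13))
for n,Z in(("blue",.13),):
    hsv=cv2.cvtColor(p["img"],cv2.COLOR_BGR2HSV)
v=p["img"][135:212,319]; print(v[:,0].tolist())
E
```

```text
cup_blue [0.5123 0.1186] [ 3.6 -0.  -3.6 -0.1]
foot px [318.16300574 182.19607732]
cup_terracotta [0.4926 0.2315] [ 0.7  0.  -0.9 -0.1]
foot px [299.57829268  80.42602243]
[0.51327147 0.12028117 0.13      ] [0.49260462 0.23533873 0.13      ]
[85, 85, 86, 86, 85, 86, 82, 68, 59, 63, 64, 64, 65, 66, 68, 67, 69, 68, 69, 74, 79, 84, 73, 76, 113, 124, 120, 120, 119, 120, 119, 120, 118, 117, 119, 119, 118, 117, 117, 117, 116, 117, 116, 117, 115, 114, 116, 115, 114, 115, 114, 114, 114, 113, 114, 110, 112, 113, 111, 113, 113, 112, 110, 111, 109, 110, 109, 110, 112, 94, 80, 87, 88, 88, 88, 88, 88]
```

```bash
python3 -m inch '[[-1,[0,-0.043,0.15],0],[-1,[0,-0.043,0.4],0],[-1,[0,-0.043,0.65],0],[-1,[0,-0.043,0.85],0],[-1,[0,-0.043,0.95],0],[-1,[0,-0.043,0.98],0],[-1,[0,-0.043,1],0],[-1,[0,-0.043,1],0],[-1,[0,-0.043,1],0]]'
```

```text
t: 3.35
ee_pos: [0.5139, 0.1201, 0.1571]
orientation: [3.139, -0.0, 1.571]
wrist_force: [0.3, 0.0, 0.2]
width: 0.0007
grip_force: 0.0
```

```bash
python3 -m inch '[[-1,[0,0,0.03],0],[-1,[0,0,0.06],0],[-1,[0,0,0.08],0],[-1,[0,0,0.1],0],[-1,[0,0,0.11],0],[-1,[0,0,0.12],0],[-1,[0,0,0.12],0]]'
```

```text
t: 4.05
ee_pos: [0.513, 0.12, 0.1378]
orientation: [-3.141, 0.0, 1.571]
wrist_force: [0.3, 0.0, -0.1]
width: 0.0002
grip_force: 0.0
```

```bash
python3 -m inch '[[-1,[0,0,0.006],0],[-1,[0,0,0.012],0],[-1,[0,0,0.018],0],[-1,[0,0,0.024],0],[-1,[0,0,0.03],0],[-1,[0,0,0.03],0]]'
```

```text
t: 4.65
ee_pos: [0.513, 0.12, 0.1333]
orientation: [-3.141, 0.0, 1.571]
wrist_force: [-0.7, 0.1, -0.3]
width: 0.0004
grip_force: 0.0
```

```bash
python3 -m inch '[[-1,[0,0,0.005],0],[-1,[0,0,0.01],0],[-1,[0,0,0.01],0]]'
```

```text
t: 4.95
ee_pos: [0.513, 0.12, 0.1319]
orientation: [-3.142, 0.0, 1.571]
wrist_force: [-0.2, -0.5, 0.3]
width: 0.0006
grip_force: 0.0
```

```bash
python3 -m inch '[[-1,[0,0,0.005],0],[-1,[0,0,0.01],0],[-1,[0,0,0.01],0]]'
```

```text
t: 5.25
ee_pos: [0.513, 0.12, 0.1304]
orientation: [-3.141, 0.0, 1.571]
wrist_force: [-0.1, -0.5, -0.3]
width: 0.0008
grip_force: 0.0
```

```bash
python3 -m inch '[[-1,[0,0,0.005],0],[-1,[0,0,0.01],0],[-1,[0,0,0.01],0]]'
```

```text
t: 5.55
ee_pos: [0.5132, 0.12, 0.129]
orientation: [3.141, -0.0, 1.571]
wrist_force: [0.4, -0.0, 1.5]
width: 0.0009
grip_force: 0.2
```

```bash
python3 -m inch '[[-1,[0,0,0.005],0],[-1,[0,0,0.01],0],[-1,[0,0,0.01],0]]'
```

```text
t: 5.85
ee_pos: [0.5131, 0.12, 0.1277]
orientation: [3.141, 0.0, 1.571]
wrist_force: [-1.1, 0.4, 3.0]
width: 0.0005
grip_force: 1.5
```

```bash
python3 -m inch '[[-1,[0,0,-0.01],0],[-1,[0,0,-0.03],0],[-1,[0,0,-0.1],0],[-1,[0,0,-0.3],0],[-1,[0,0,-0.55],0],[-1,[-0.15,0.08,-0.8],0],[-1,[-0.4,0.2,-0.95],0],[-1,[-0.6,0.3,-0.97],0],[-1,[-0.74,0.37,-0.97],0],[-1,[-0.74,0.37,-0.97],0],[-1,[-0.74,0.37,-0.97],0],[-1,[-0.74,0.37,-0.97],0]]'
python3 - <<'E'
from h import *
p=wrist(); cv2.imwrite("pics/w2.png",p["img"])
for l,z in(("cup_white",.042),("cup_blue",.042),("cup_terracotta",.042)):
    for r in cams.cut_out(p,l)[:2]:
        m=np.array(r["bbox"]); x0=at_z(p,(m[0]+m[2])/2,(m[1]+m[3])/2,.08)[:2]
        q=least_squares(lambda q:bb(p,q[0],q[1],.042)-m,x0); print(l,round(r["conf"],2),np.round(m),np.round(q.x,4),np.round(q.fun,1),proj(p,[*q.x,.13]))
E
```

```text
t: 7.05
ee_pos: [0.5679, 0.01, 0.2731]
orientation: [-3.141, -0.001, 1.572]
wrist_force: [0.2, 0.3, -0.1]
width: 0.0003
grip_force: 0.0
cup_white 0.96 [294. 146. 352. 212.] [0.5659 0.0089] [-0.8 -2.5  0.8  2.2] (np.float64(322.7476016308022), np.float64(189.11622190528132))
cup_blue 0.82 [236.  49. 314. 121.] [0.5099 0.1196] [ 1.8  0.  -2.3 -0.2] (np.float64(266.1010728678175), np.float64(79.9402353188711))
cup_terracotta 0.75 [231.   1. 290.  24.] [0.4993 0.1842] [ -9.2 -29.4  12.   44. ] (np.float64(251.55596335024438), np.float64(6.227709179071809))
```

View pics/w2.png

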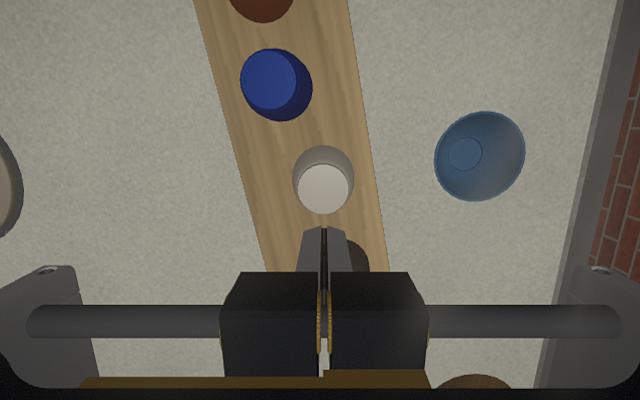

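The picture shows the white foot at (323,189), which gives (0.566, 0.009) and is 2 mm from under the tool. Blue is still upright at (268,80), at the place measured before. I descend on white.

```bash
python3 -m inch '[[-1,[0,-0.015,0.12],0],[-1,[0,-0.015,0.35],0],[-1,[0,-0.015,0.6],0],[-1,[0,-0.015,0.75],0],[-1,[0,-0.015,0.83],0],[-1,[0,-0.015,0.87],0],[-1,[0,-0.015,0.89],0],[-1,[0,-0.015,0.905],0],[-1,[0,-0.015,0.915],0],[-1,[0,-0.015,0.92],0],[-1,[0,-0.015,0.92],0]]'
```

```text
t: 8.35
ee_pos: [0.5666, 0.0089, 0.1354]
orientation: [3.141, 0.0, 1.571]
wrist_force: [-0.2, -0.1, 0.3]
width: 0.0005
grip_force: 0.0
```

```bash
python3 -m inch '[[-1,[0,0,0.005],0],[-1,[0,0,0.01],0],[-1,[0,0,0.015],0],[-1,[0,0,0.02],0],[-1,[0,0,0.02],0]]'
```

```text
t: 8.85
ee_pos: [0.5662, 0.009, 0.1318]
orientation: [-3.141, -0.0, 1.571]
wrist_force: [-0.9, 0.3, -0.6]
width: 0.0005
grip_force: 0.0
```

```bash
python3 -m inch '[[-1,[0,0,0.005],0],[-1,[0,0,0.01],0],[-1,[0,0,0.015],0],[-1,[0,0,0.015],0]]'
```

```text
t: 9.25
ee_pos: [0.5663, 0.009, 0.1296]
orientation: [-3.141, -0.0, 1.571]
wrist_force: [-0.5, -0.6, 0.7]
width: 0.0005
grip_force: 0.0
```

```bash
python3 -m inch '[[-1,[0,0,0.005],0],[-1,[0,0,0.01],0],[-1,[0,0,0.01],0]]'
```

```text
t: 9.55
ee_pos: [0.5664, 0.009, 0.1284]
orientation: [3.141, 0.0, 1.571]
wrist_force: [0.1, -0.1, 1.9]
width: 0.0007
grip_force: 0.8
```

```bash
python3 -m inch '[[-1,[0,0,0.004],0],[-1,[0,0,0.007],0],[-1,[0,0,0.007],0]]'
```

```text
t: 9.85
ee_pos: [0.5665, 0.009, 0.1275]
orientation: [3.141, 0.0, 1.571]
wrist_force: [-0.9, 1.4, 3.3]
width: 0.0004
grip_force: 1.8
```

White tapped at about 3 N. I rise and go over to terracotta.

```bash
python3 -m inch '[[-1,[0,0,-0.01],0],[-1,[0,0,-0.03],0],[-1,[0,0,-0.1],0],[-1,[0,0,-0.3],0],[-1,[0,0,-0.55],0],[-1,[0.1,-0.03,-0.8],0],[-1,[0.3,-0.1,-0.95],0],[-1,[0.55,-0.18,-0.97],0],[-1,[0.8,-0.26,-0.97],0],[-1,[1,-0.33,-0.97],0]]'
python3 -m inch '[[-1,[0.2,-0.06,0],0],[-1,[0.4,-0.13,0],0],[-1,[0.5,-0.16,0],0],[-1,[0.5,-0.16,0],0],[-1,[0.5,-0.16,0],0]]'
python3 - <<'E'
from h import *
p=wrist(); cv2.imwrite("pics/w3.png",p["img"])
for r in cams.cut_out(p,"cup_terracotta")[:4]:
        m=np.array(r["bbox"]); x0=at_z(p,(m[0]+m[2])/2,(m[1]+m[3])/2,.08)[:2]
        q=least_squares(lambda q:bb(p,q[0],q[1],.042)-m,x0); print(round(r["conf"],2),np.round(m),np.round(q.x,4),np.round(q.fun,1),proj(p,[*q.x,.13]))
E
```

```text
t: 10.85
ee_pos: [0.5162, 0.1608, 0.2739]
orientation: [3.14, -0.001, 1.571]
wrist_force: [1.1, -0.1, -0.7]
width: 0.0006
grip_force: 0.0
t: 11.35
ee_pos: [0.4932, 0.2333, 0.2728]
orientation: [3.141, 0.001, 1.571]
wrist_force: [-0.1, -0.8, 0.4]
width: 0.0006
grip_force: 0.0
0.78 [295. 148. 352. 211.] [0.4924 0.2311] [-1.5 -4.3  1.5  3.9] (np.float64(323.72733272042944), np.float64(189.88122305526772))
0.66 [121.  47. 211. 113.] [0.3168 0.3465] [-4.6 -2.8  6.   4.5] (np.float64(145.09711038966248), np.float64(75.45224411400048))
```

View pics/w3.png

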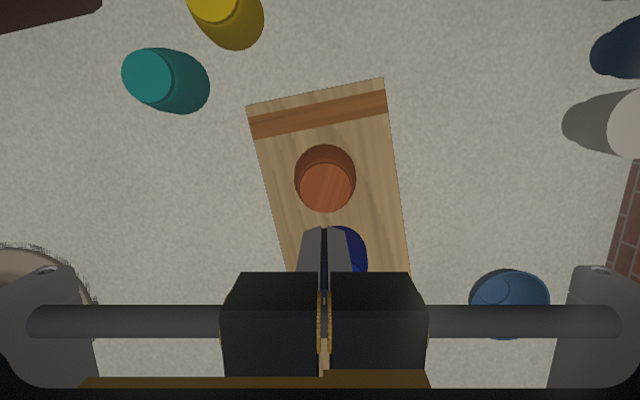

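The terracotta foot is at (326,188), which gives about (0.493, 0.232), right under the tool. I descend.

```bash
python3 -m inch '[[-1,[-0.01,0,0.12],0],[-1,[-0.01,0,0.35],0],[-1,[-0.01,0,0.6],0],[-1,[-0.01,0,0.75],0],[-1,[-0.01,0,0.83],0],[-1,[-0.01,0,0.87],0],[-1,[-0.01,0,0.89],0],[-1,[-0.01,0,0.905],0],[-1,[-0.01,0,0.915],0],[-1,[-0.01,0,0.92],0],[-1,[-0.01,0,0.92],0]]'
```

```text
t: 12.55
ee_pos: [0.493, 0.2326, 0.1351]
orientation: [3.141, -0.0, 1.571]
wrist_force: [0.2, 0.8, -0.5]
width: 0.0003
grip_force: 0.0
```

```bash
python3 -m inch '[[-1,[0,0,0.005],0],[-1,[0,0,0.01],0],[-1,[0,0,0.015],0],[-1,[0,0,0.02],0],[-1,[0,0,0.02],0]]'
```

```text
t: 13.05
ee_pos: [0.4927, 0.2325, 0.1315]
orientation: [-3.141, 0.0, 1.571]
wrist_force: [-0.7, -0.2, -0.7]
width: 0.0005
grip_force: 0.0
```

```bash
python3 -m inch '[[-1,[0,0,0.005],0],[-1,[0,0,0.01],0],[-1,[0,0,0.015],0],[-1,[0,0,0.015],0]]'
```

```text
t: 13.45
ee_pos: [0.4928, 0.2325, 0.1293]
orientation: [-3.141, 0.0, 1.571]
wrist_force: [-0.3, -0.1, 0.4]
width: 0.0005
grip_force: 0.0
```

```bash
python3 -m inch '[[-1,[0,0,0.005],0],[-1,[0,0,0.01],0],[-1,[0,0,0.01],0]]'
```

```text
t: 13.75
ee_pos: [0.4929, 0.2325, 0.1281]
orientation: [3.141, -0.0, 1.571]
wrist_force: [-0.2, 0.1, 1.6]
width: 0.0002
grip_force: 1.1
```

```bash
python3 -m inch '[[-1,[0,0,0.004],0],[-1,[0,0,0.007],0],[-1,[0,0,0.007],0]]'
```

```text
t: 14.05
ee_pos: [0.4929, 0.2325, 0.1271]
orientation: [3.141, -0.0, 1.571]
wrist_force: [-0.8, -1.2, 3.3]
width: 0.0008
grip_force: 2.1
```

```bash
python3 -m inch '[[-1,[0,0,-0.01],0],[-1,[0,0,-0.03],0],[-1,[0,0,-0.1],0],[-1,[0,0,-0.3],0],[-1,[0,0,-0.55],0],[-1,[0,0,-0.8],0],[-1,[0,0,-0.95],0],[-1,[0,0,-1],0],[-1,[0,0,-1],0],[-1,[0,0,-1],0],[-1,[0,0,-1],0]]'
python3 - <<'E'
from h import *
p=cams.read_camera("side"); cv2.imwrite("pics/side2.png",p["img"])
E
```

```text
t: 15.15
ee_pos: [0.4919, 0.2322, 0.2751]
orientation: [-3.138, 0.001, 1.571]
wrist_force: [-0.2, -1.1, 0.8]
width: 0.0007
grip_force: 0.0
```

View pics/side2.png

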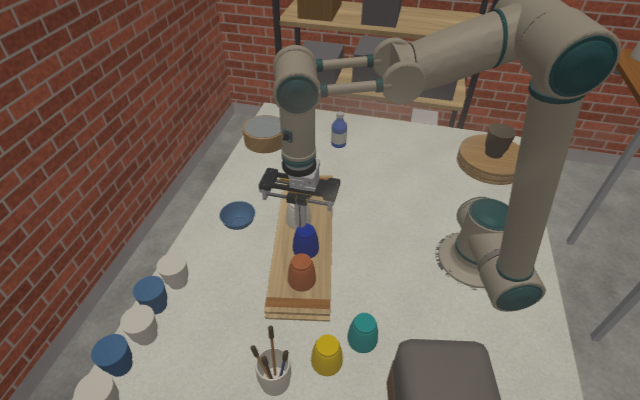

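Blue (306,241), terracotta (301,271) and white (297,212) stand where they did, and the gripper hangs clear above them. I hand the job in.

```bash
python3 -c "
from plant import env
print(env.job_done())"
```

```text
the job is handed in; nothing more can be done
None
```

I tapped the blue, white and terracotta cups in that order, each at about 3 N, coming off each before the next, and handed the job in at about 15 s with the gripper clear; I did not touch the raw grey cup, which the gripper hid in the last picture.

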